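Clear the cutlery box and hold its lid at the balance point

ROBOT

A 7-joint arm with a two-finger parallel gripper is mounted at the origin on the work surface. World frame = base frame: x ahead of the robot, y to its left, z up, the work surface at z = 0. Lengths are in mm, angles in degrees, forces in N, time in s.
With the tool pointing down it reaches from about 425 to 950 mm from the base axis. Payload 16.7 kg.
Tool frame: the origin (TCP) lies at the very end of the fingers, on their centre line; the grasp point (between the pads) lies 19 mm behind it; z points along the fingers, y is the line along which they close (so a half turn about z gives the same grasp; the last joint's range is limited). The gripper opens to 94 mm and grips with 3 to 60 N. Pads are 16 mm wide; open, the fingers measure 119 mm over their backs; the gripper's body (75 mm by 177 mm) begins 78 mm behind the grasp point.
Start: joints at [-85.629, 24.414, 4.234, 92.017, -1.954, 63.644, -3.845], TCP at [151.13, 657.825, 205.467] pointing down, gripper open.
Joint ranges: [-163.25, 163.25], [-28.42, 122.38], [-70.27, 78.77], [12.13, 141.07], [-58.53, 238.53], [9.26, 117.41], [-156.51, 156.51]. Speed limits (degrees/s): [108.29, 108.29, 136.94, 136.94, 172.46, 172.46, 172.46].

INTERFACE

Orientations are given as a 3x3 rotation matrix whose columns are the frame's x, y, z axes.
In Python, from rig import arm gives the robot as it stands. The module is installed in compiled form; this text tells all that it offers.
- The arm moves only by the tool step_arm, never from a script. Its argument "series" is a list of rows, each a list of 3 entries, a list of its own where there are three numbers: the shift along the world's x, y, z in cm, then the turn, a rotation vector about the world's x, y, z in degrees, then the gripper command: -1 is shut, 1 is fully open, values between are in proportion. A call has 1 to 10 rows; each row shifts and turns the commanded pose from where the row before left it; what a row does not reach is not made up. A row lasts 1/10 s, in which the tool goes at most 50 mm and 8.59 degrees, less where a joint would pass 70% of its speed; a pose out of reach is approached as far as the arm can. A call with a gripper value outside its range is refused whole. The fingers move at their own pace and stop on an object; "grip_force" is the grip in N (left out, the last holds). Time passes only in rows, so rows that do not move let the fingers close. It gives the time, the measured TCP pose, the force, the opening and the grip force at its end, in the units of the state.
- arm.observe(): the state, without advancing time (a new reading comes with each control period).
- arm.get_image(name): name is "scene" or "top" or "wrist"; returns a dict with "image" (420x560x3 uint8, red, green, blue), "K" (3x3 intrinsics, pixels), "extrinsics" (4x4, takes a point from camera to world coordinates); the wrist camera has in their place "mount" (4x4, takes a point from camera to tool coordinates, whose origin is the TCP and whose axes are the flange's). Camera axes: x right, y down, z forward; pixel columns grow to the right and rows downward; lengths in mm; the calibration is good to about 2 mm. The wrist camera is an equidistant fisheye: a pixel r from the principal point sees the ray r / f radians off the axis. A picture is of the moment at which its call begins: read the wrist's pose just before it. There is no depth.
- arm.hand_in(): hands the job in; it is judged then, once.
The state is a dict: "time_s": time; "joint_positions": joint angles; "qd": joint speeds; "joint_torque": joint torques, N m; "position": TCP position; "tcp_rot": TCP orientation; "ft_force": force on the tool from outside, world axes, zero at the start; "wrist_torque": the same for the moment, N m; "grip_width": finger opening in mm; "grip_force": force on a finger pad.
Only numpy, scipy, OpenCV 4.12 (cv2) and the standard library are available. Lean on these libraries where they do the work, as an engineer would, in place of code of your own. Each camera call takes 0.05 s, during which the arm holds its last target. There are 200 camera calls.

TASK

The little jam basket is standing on the cutlery box's lid: hang it by its arched handle on the two-pronged hook of the steel stand and let go of it, leaving it hanging. Then take the lid by its bar and swing it up to its balance point, upright, never letting it fall over backwards, and hold it still there so that the box can be restocked: finish while still gripping the bar, nothing let go at the end, and leave the other things on the counter where they are.

Things in the scene. Friction and masses are not known exactly. Their poses are not given: they have to be found in the camera images.
- case: Open wooden cutlery box, fixed to the counter, 150 mm deep (its x) by 250 mm wide (its y) by 90 mm high. Origin: middle of the lower edge of its far side, right below the hinge; its x axis points away from the robot (turned up to 15 degrees), z up. The box stands to the left or to the right of the robot's centre line.
- lid (a joint): Hinge of the wooden lid (flat panel 150 x 250 x 10 mm covering the box, upper face 100 mm above the counter, about 0.4 kg). 0 = shut, 1.571 = upright, its balance point, 2.4 = stop, fallen over backwards; it grows as the bar rises. It turns easily and has no stay: the lid falls shut before the balance point and backwards beyond it.
- lid_hinge (a point): Point on the lid's hinge axis, at its middle: at the far rim of the box, right above the box's origin, 95 mm above the counter. The axis is the box's y axis. Its axes are the box's.
- lid_bar (a point): Middle of the lid's steel bar handle: round, 10 mm thick, 120 mm long, parallel to the hinge, 195 mm from it and 45 mm beyond the lid's edge, an arm at each end. Lid shut: 95 mm above the counter, in front of the box, to be pinched from above with fingers closing along the box's x; the bar can turn between the fingers as the lid swings. Lid upright: the lid's top, 290 mm above the counter.
- basket: Small loose wicker jam basket, 80 mm (its x) by 140 mm (its y), walls 45 mm high, three jam jars fixed in it (to 55 mm high), about 0.22 kg, with a stiff arched handle. Origin: centre of its underside, z up. It starts standing on the shut lid, turned up to 30 degrees relative to the box.
- basket_bar (a point): Centre of the level top bar of the basket's handle: a round bar 10 mm thick along the basket's y, 125 mm above the basket's underside, free for 55 mm either side of this point. Pinched here from above, the basket hangs level.
- stand: Fixed steel stand, foot 100 mm wide, post 16 mm thick. Origin: centre of the foot's underside. A crossbar on the post at 200 mm height carries the two-pronged hook: round prongs 8 mm thick, at 32 mm to either side (stand's y), pointing along the stand's -x, roughly to the robot (turned up to 17 degrees): level to 98 mm from the post's axis, then turned up, tips at 114 mm, their tops 226 mm above the counter.
- hook_seat (a point): Where the middle of the basket's bar should rest: midway between the prongs, level with their upper sides, 65 mm from the post's axis along the stand's -x, 204 mm above the counter. Its axes are the stand's. The hung bar lies across both prongs (the fingers fit between them); it comes in over the tips from in front, the prongs passing between the bar and the jars.
- jar: Bystander, to be left alone: glass jar, 52 mm diameter, 85 mm high; origin at its underside.
- mill: Bystander, to be left alone: wooden salt mill, 44 mm diameter, 100 mm high; origin at its underside.
- cup: Bystander, to be left alone: white cup, 72 mm diameter, 75 mm high; origin at its underside.
- tongtray: Bystander, to be left alone: brown tray with tongs, 120 x 200 x 35 mm; origin at its underside.
- napkins: Bystander, to be left alone: white napkin box, 120 x 160 x 60 mm; origin at its underside.
- plates: Bystander, to be left alone: pile of five small plates, 130 mm diameter, 52 mm high; origin at its underside.

How it is judged:
By the outcome, as a careful person would: the job done as asked, in the order asked, and still so for the second after the job is handed in, while the arm keeps its last pose, push and grip.
It also fails if it takes over 72 s, if anything falls off the work surface, if the arm or the gripper's body presses on something with over 40 N, if the wrist force passes 120 N, or if a joint passes its speed limit or range.

## Working session

There is one attempt and no reset: what is moved stays moved. The work goes in short steps, Python scripts to look and compute and a tool call to move; the robot and the scene stay as the last step left them, time stands still between calls to the robot, and variables do not carry over. Pictures are saved under pics/ and viewed, at most 10 in all, crops included, and the job is handed in when it is done.

Besides the shell and the picture viewer there is one more tool, called after "Call:" as name(argument=value, ...) on one line, values as JSON. step_arm: Moves the arm, as the interface text tells. Its arguments: {"type":"object","properties":{"series":{"type":"array"},"grip_force":{"type":"number"}},"required":["series"]}

```bash
mkdir -p pics
cat > h.py <<'E'
import numpy as np, cv2
from rig import arm
np.set_printoptions(precision=2,suppress=True)
def snap(n,f=None):
    g=arm.get_image(n)
    if f: cv2.imwrite('pics/'+f,g['image'][:,:,::-1])
    return g
def ray(g,u,v):
    E=np.array(g['extrinsics']);d=np.linalg.inv(np.array(g['K']))@[u,v,1]
    return E[:3,3],E[:3,:3]@d
def plane(g,u,v,z):
    o,d=ray(g,u,v);return o+d*(z-o[2])/d[2]
def proj(g,p):
    E=np.linalg.inv(np.array(g['extrinsics']));q=E[:3,:3]@np.array(p)+E[:3,3];q=np.array(g['K'])@q;return q[:2]/q[2]
def tri(a,pa,b,pb):
    o1,d1=ray(a,*pa);o2,d2=ray(b,*pb);d1=d1/np.linalg.norm(d1);d2=d2/np.linalg.norm(d2)
    s=np.linalg.lstsq(np.c_[d1,-d2],o2-o1,rcond=None)[0];A=o1+s[0]*d1;B=o2+s[1]*d2
    return (A+B)/2,np.linalg.norm(A-B)
E
python3 - <<'E'
from h import *
import pickle
a=snap('scene','scene0.png');b=snap('top','top0.png')
pickle.dump((a,b),open('v0.pkl','wb'))
for g in(a,b):print(np.array(g['K']),np.array(g['extrinsics']))
s=arm.observe();print(s['time_s'],s['position'],np.array(s['tcp_rot']),s['grip_width'],s['ft_force'])
E
```

```text
[[457.98   0.   287.84]
 [  0.   457.98 209.72]
 [  0.     0.     1.  ]] [[    0.86     0.27    -0.43  1227.51]
 [    0.51    -0.47     0.72 -1133.5 ]
 [   -0.01    -0.84    -0.54  1025.29]
 [    0.       0.       0.       1.  ]]
[[468.88   0.   272.25]
 [  0.   468.88 207.84]
 [  0.     0.     1.  ]] [[   0.     -0.99    0.1   339.32]
 [  -1.     -0.     -0.01   27.75]
 [   0.01   -0.1    -0.99 1895.4 ]
 [   0.      0.      0.      1.  ]]
0.1 [151.11 657.5  204.85] [[-0.97  0.22 -0.  ]
 [ 0.22  0.97 -0.  ]
 [-0.   -0.   -1.  ]] 94.09456848965057 [-0.16  0.01  0.6 ]
```

View pics/scene0.png

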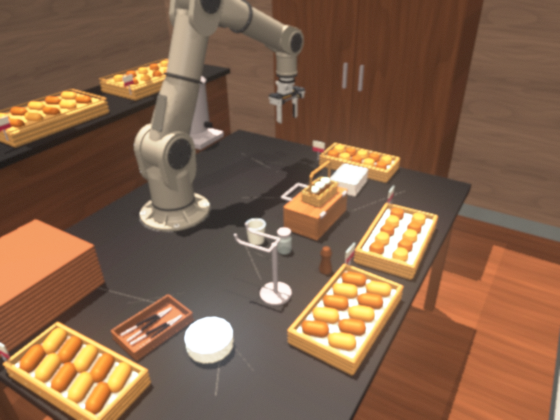

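View pics/top0.png

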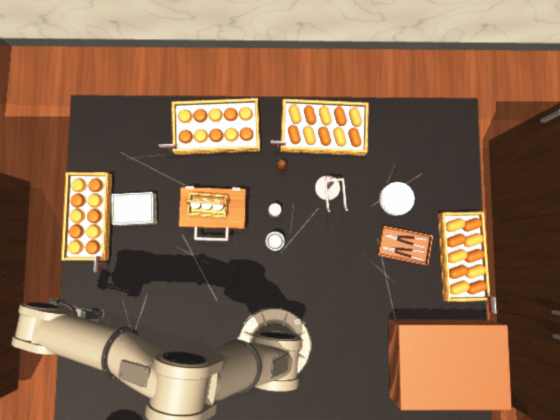

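The scene view shows the stand at (275,290) with its crossbar near (262,240), and the box with the basket at (318,205). In the top view the box is at (212,208), its lid bar at (212,238), and the stand at (328,187). Next I'll enlarge both.

Run:
```python
from h import *
import pickle
a,b=pickle.load(open('v0.pkl','rb'))
A=a['image'][150:310,225:365,::-1];B=b['image'][165:255,170:360,::-1]
cv2.imwrite('pics/c1.png',cv2.resize(B,None,fx=4.2,fy=4.2,interpolation=cv2.INTER_CUBIC))
cv2.imwrite('pics/c2.png',cv2.resize(A,None,fx=3.7,fy=3.7,interpolation=cv2.INTER_CUBIC))
```

```text
(no output)
```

View pics/c1.png

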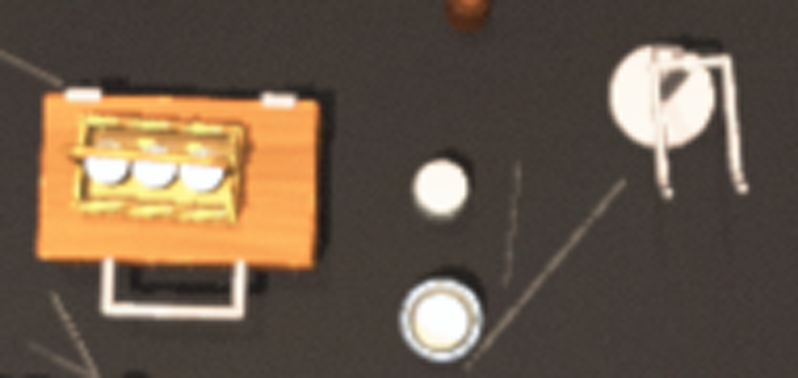

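View pics/c2.png

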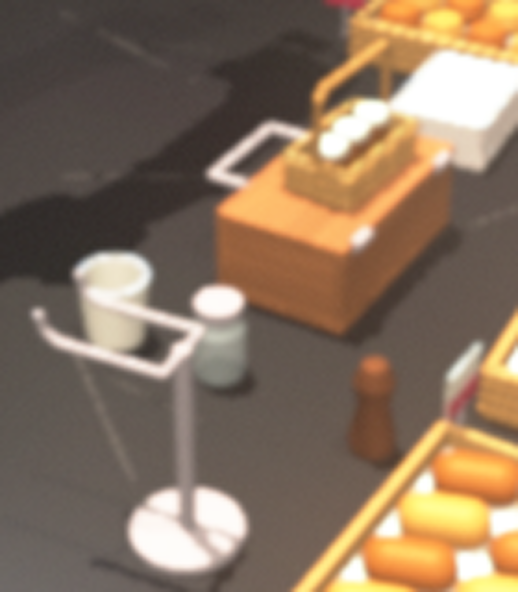

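Top crop (4.2x, origin 170,165):
- lid corners (45,95), (318,101), (315,268), (37,260)
- lid bar ends (107,312), (240,312)
- handle ends (72,153), (237,170)
- prong tips (667,193), (741,188)
- crossbar ends (657,65), (727,60)
- foot centre (662,97)

Scene crop (3.7x, origin 225,150):
- handle ends (318,97), (385,42)
- prong tips (40,315), (80,272)
- crossbar ends (168,372), (198,328)
- foot centre (188,530)

Run:
```python
from h import *
import pickle
a,b=pickle.load(open('v0.pkl','rb'))
T=lambda x,y:((x+.5)/4.2-.5+170,(y+.5)/4.2-.5+165)
S=lambda x,y:((x+.5)/3.7-.5+225,(y+.5)/3.7-.5+150)
P=lambda n,pts,z:print(n,np.array([plane(b,*T(*p),z) for p in pts]).round(1).tolist())
P('lid',[(45,95),(318,101),(315,268),(37,260)],100)
P('lidbar',[(107,312),(240,312)],95)
P('rim',[(85,115),(243,124),(235,222),(78,210)],145)
P('handle',[(72,153),(237,170)],225)
P('tips',[(667,193),(741,188)],222)
P('cross',[(657,65),(727,60)],200)
P('foot',[(662,97)],5)
P('mill,jar,cup',[(468,8),(441,188),(440,320)],85)
for n,s,t in [('tipR?',(40,315),(741,188)),('tipL?',(80,272),(667,193)),('crR',(168,372),(727,60)),('crL',(198,328),(657,65)),('foot',(188,530),(662,97)),('barR',(212,173),(240,312)),('barL',(275,125),(107,312)),('hR',(318,97),(237,170)),('hL',(385,42),(72,153))]:
    print(n,*tri(a,S(*s),b,T(*t)))
```

```text
lid [[607.0, 362.9, 100.0], [602.4, 112.1, 100.0], [448.6, 113.5, 100.0], [455.1, 366.7, 100.0]]
lidbar [[408.2, 302.9, 95.0], [408.6, 181.8, 95.0]]
rim [[582.3, 318.3, 145.0], [574.8, 176.9, 145.0], [486.7, 183.0, 145.0], [496.9, 322.8, 145.0]]
handle [[538.5, 315.4, 225.0], [524.4, 174.7, 225.0]]
tips [[506.3, -192.6, 222.0], [510.8, -256.0, 222.0]]
cross [[620.7, -187.9, 200.0], [625.4, -249.1, 200.0]]
foot [[621.6, -217.2, 5.0]]
mill,jar,cup [[692.9, -26.4, 85.0], [523.9, -1.5, 85.0], [402.1, -0.8, 85.0]]
tipR? [ 512.79 -254.69  221.21] 4.758310235063709
tipL? [ 507.97 -190.87  224.14] 4.685316322069018
crR [ 628.37 -246.53  201.66] 8.009953585069237
crL [ 621.6  -186.21  204.35] 3.9358648493215806
foot [ 623.7  -215.46    6.38] 5.5473170838665835
barR [409.77 182.45  97.79] 3.178610106980803
barL [412.77 305.7   96.47] 10.987007009643065
hR [530.89 178.82 222.61] 14.459944753015266
hL [541.   316.81 226.46] 6.155531840376351
```

Call:
step_arm(series=[[[0.5, -0.5, 2], [0, 0, -2], 1], [[1, -1, 3], [0, 0, -4], 1], [[2, -2, 2], [0, 0, -4.5], 1], [[2.2, -2.5, 0], [0, 0, -4.5], 1], [[2.2, -2.5, 0], [0, 0, -4.5], 1], [[2.2, -2.5, 0], [0, 0, -4.5], 1], [[2.2, -2.5, 0], [0, 0, -4.5], 1], [[2.2, -2.5, 0], [0, 0, -4.5], 1], [[2.2, -2.5, 0], [0, 0, -4.5], 1], [[2.2, -2.5, 0], [0, 0, -4.5], 1]])

```text
time_s: 1.1
position: [341.8, 445.8, 275.5]
tcp_rot: [[-0.569, 0.822, -0.0], [0.822, 0.569, 0.0], [0.0, 0.0, -1.0]]
ft_force: [-0.4, 1.1, -0.8]
grip_width: 94.2
grip_force: 0.0
```

Call:
step_arm(series=[[[2.2, -2.5, 0], [0, 0, -4.5], 1], [[2.2, -2.5, 0], [0, 0, -4.5], 1], [[2.2, -2.5, 0], [0, 0, -4.5], 1], [[2.2, -2.5, 0], [0, 0, -4.5], 1], [[2.2, -2.5, 0], [0, 0, -4.5], 1], [[2.2, -2.5, 0], [0, 0, -4.5], 1], [[2.2, -2.5, 0], [0, 0, -4], 1], [[1.5, -1.5, 0], [0, 0, -4], 1], [[0.5, -0.5, 0], [0, 0, 0], 1], [[0, 0, 0], [0, 0, 0], 1]])

```text
time_s: 2.1
position: [514.5, 252.2, 275.3]
tcp_rot: [[-0.0, 1.0, -0.0], [1.0, 0.0, -0.0], [-0.0, -0.0, -1.0]]
ft_force: [-0.6, -0.4, -0.3]
grip_width: 93.9
grip_force: 0.0
```

Run:
```python
from h import *
s=arm.observe();w=snap('wrist','w1.png');print(s['time_s'],s['position'],np.array(s['tcp_rot']),s['ft_force'],s['joint_positions'])
print(w['K'],np.array(w['mount']))
```

```text
2.1 [514.54 252.25 275.29] [[-0.  1. -0.]
 [ 1.  0. -0.]
 [-0. -0. -1.]] [-0.65 -0.36 -0.3 ] [-58.7   12.46  31.12 101.92  -6.92  67.54 -25.51]
[[325.19   0.   282.71]
 [  0.   325.19 204.72]
 [  0.     0.     1.  ]] [[   0.     -0.97   -0.26   73.85]
 [   1.      0.     -0.      0.7 ]
 [   0.     -0.26    0.97 -179.49]
 [   0.      0.      0.      1.  ]]
```

View pics/w1.png

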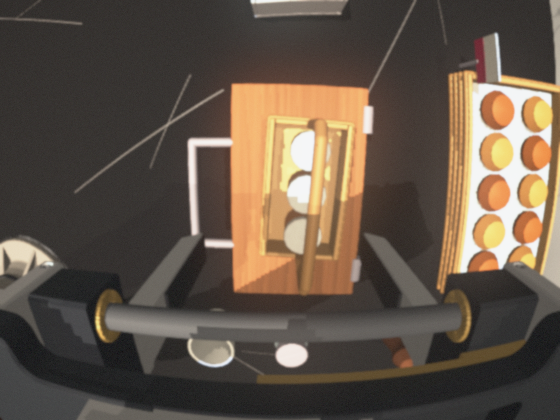

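The wrist view shows the handle bar running from (319,125) to (305,290). The lid bar goes from (193,143) to (196,243), and the basket rim corners are (270,117), (353,123), (342,258), (262,255).

```bash
cat >> h.py <<'E'
def wpl(w,s,u,v,z):
    K=np.array(w['K']);x,y=(u-K[0,2])/K[0,0],(v-K[1,2])/K[1,1];r=np.hypot(x,y)
    d=np.array([x/r*np.sin(r),y/r*np.sin(r),np.cos(r)]);M=np.array(w['mount']);R=np.array(s['tcp_rot'])
    o=np.array(s['position'])+R@M[:3,3];d=R@M[:3,:3]@d
    return o+d*(z-o[2])/d[2]
E
python3 - <<'E'
from h import *
s=arm.observe();w=snap('wrist')
for n,pts,z in [('handle',[(319,125),(312.5,208),(305,290)],225),('lidbar',[(193,143),(196,243)],95),('lid',[(232,85),(367,89),(354,293),(233,293)],100),('rim',[(270,117),(353,123),(342,258),(262,255)],145)]:
    print(n,np.array([wpl(w,s,*p,z) for p in pts]).round(1).tolist())
E
```

```text
handle [[539.7, 324.1, 225.0], [536.2, 263.7, 225.0], [532.5, 195.0, 225.0]]
lidbar [[412.7, 303.7, 95.0], [408.8, 183.2, 95.0]]
lid [[459.1, 366.8, 100.0], [606.4, 364.5, 100.0], [605.1, 117.1, 100.0], [451.8, 117.7, 100.0]]
rim [[502.1, 330.4, 145.0], [581.4, 326.0, 145.0], [576.8, 187.1, 145.0], [492.9, 190.9, 145.0]]
```

Call:
step_arm(series=[[[1.1, 0.1, -1], [0, 0, -2], 1], [[1.0, 0, -1.5], [0, 0, -1.5], 1], [[0, 0, -1.5], [0, 0, 0], 1], [[0, 0, -1.5], [0, 0, 0], 1], [[0, 0, -1.4], [0, 0, 0], 1], [[0, 0, 0], [0, 0, 0], 1], [[0, 0, 0], [0, 0, 0], -0.3], [[0, 0, 0], [0, 0, 0], -1], [[0, 0, 0], [0, 0, 0], -1], [[0, 0, 0], [0, 0, 0], -1]], grip_force=20)

```text
time_s: 3.2
position: [535.3, 254.0, 207.0]
tcp_rot: [[0.06, 0.998, 0.001], [0.998, -0.06, 0.001], [0.001, 0.001, -1.0]]
ft_force: [-0.3, 0.1, -1.2]
grip_width: 65.6
grip_force: 0.0
```

Call:
step_arm(series=[[[0, 0, 0], [0, 0, 0], -1], [[0, 0, 0], [0, 0, 0], -1], [[0, 0, 0], [0, 0, 0], -1], [[0, 0, 0], [0, 0, 0], -1], [[0, 0, 0], [0, 0, 0], -1], [[0, 0, 0], [0, 0, 0], -1]])

```text
time_s: 3.8
position: [535.1, 253.8, 206.4]
tcp_rot: [[0.06, 0.998, -0.0], [0.998, -0.06, 0.0], [-0.0, -0.0, -1.0]]
ft_force: [-0.1, 0.2, -0.4]
grip_width: 17.7
grip_force: 0.0
```

Call:
step_arm(series=[[[0, 0, 0], [0, 0, 0], -1], [[0, 0, 0], [0, 0, 0], -1], [[0, 0, 0], [0, 0, 0], -1], [[0, 0, 0], [0, 0, 0], -1], [[0, 0, 0.5], [0, 0, 0], -1], [[0, 0, 1], [0, 0, 0], -1], [[0, 0, 1.5], [0, 0, 0], -1], [[0, 0, 2], [0, 0, 0], -1], [[0, 0, 2], [0, 0, 0], -1], [[0, 0, 1], [0, 0, 0], -1]])

```text
time_s: 4.8
position: [535.8, 254.0, 289.3]
tcp_rot: [[0.06, 0.998, 0.002], [0.998, -0.06, 0.002], [0.002, 0.002, -1.0]]
ft_force: [-1.0, 0.8, -2.6]
grip_width: 9.3
grip_force: 20.0
```

Run:
```python
from h import *
s=arm.observe();w=snap('wrist','w2.png');print(s['time_s'],s['position'],s['ft_force'],s['wrist_torque'],s['grip_width'],s['grip_force'])
```

```text
4.8 [535.84 254.02 289.28] [-1.    0.83 -2.57] [-0.06  0.02 -0.06] 9.300222032564117 19.987801015377045
```

View pics/w2.png

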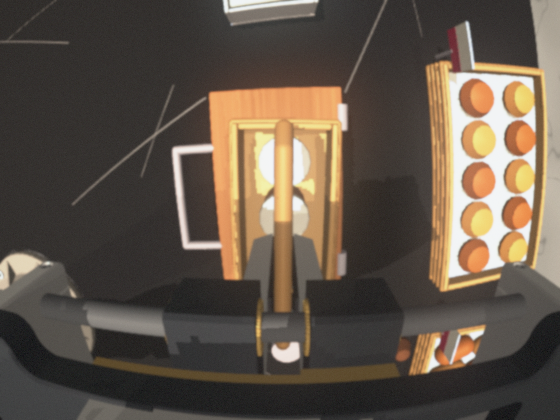

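The basket is held level and square: the handle is vertical in the image at column 283, rows 120–345. Next I carry it to in front of the hook.

Call:
step_arm(series=[[[0, -0.5, 0], [0, 0, 0], -1], [[-0.1, -1, 0], [0, 0, 0], -1], [[-0.2, -1.5, 0], [0, 0, 0.5], -1], [[-0.4, -2, 0], [0, 0, 0.5], -1], [[-0.4, -2.2, 0], [0, 0, 0.5], -1], [[-0.4, -2.2, 0], [0, 0, 0.5], -1], [[-0.4, -2.2, 0], [0, 0, 0.5], -1], [[-0.4, -2.2, 0], [0, 0, 0.5], -1], [[-0.4, -2.2, 0], [0, 0, 0.5], -1], [[-0.4, -2.2, 0], [0, 0, 0.5], -1]])

```text
time_s: 5.85
position: [503.1, 69.2, 286.2]
tcp_rot: [[-0.009, 1.0, -0.001], [1.0, 0.009, 0.0], [0.0, -0.001, -1.0]]
ft_force: [-0.1, -0.8, -2.4]
grip_width: 9.3
grip_force: 20.0
```

Call:
step_arm(series=[[[-0.4, -2.2, 0], [0, 0, 0.5], -1], [[-0.4, -2.2, 0], [0, 0, 0.5], -1], [[-0.4, -2.2, 0], [0, 0, 0.5], -1], [[-0.4, -2.2, 0], [0, 0, 0.5], -1], [[-0.4, -2.2, 0], [0, 0, 0.5], -1], [[-0.4, -2.2, 0], [0, 0, 0.5], -1], [[-0.4, -2.2, 0], [0, 0, 0.5], -1], [[-0.4, -2.2, 0], [0, 0, 0], -1], [[-0.4, -2.2, 0], [0, 0, 0], -1], [[-0.4, -2.2, 0], [0, 0, 0], -1]])

```text
time_s: 6.85
position: [462.5, -149.8, 286.1]
tcp_rot: [[-0.07, 0.998, -0.0], [0.998, 0.07, 0.002], [0.002, -0.0, -1.0]]
ft_force: [-0.2, 2.5, -0.9]
grip_width: 9.2
grip_force: 20.0
```

Call:
step_arm(series=[[[-0.3, -2, 0], [0, 0, 0], -1], [[-0.2, -1.7, 0], [0, 0, 0], -1], [[-0.2, -1.4, 0], [0, 0, 0], -1], [[0, -0.8, 0], [0, 0, 0], -1], [[0, -0.5, 0], [0, 0, 0], -1], [[0, 0, 0], [0, 0, 0], -1], [[0, 0, 0], [0, 0, 0], -1], [[0, 0, 0], [0, 0, 0], -1]])

```text
time_s: 7.65
position: [456.8, -212.2, 286.3]
tcp_rot: [[-0.071, 0.997, -0.001], [0.997, 0.071, -0.0], [-0.0, -0.001, -1.0]]
ft_force: [-0.2, -0.8, -1.6]
grip_width: 9.4
grip_force: 20.0
```

Run:
```python
from h import *
import pickle
s=arm.observe();w=snap('wrist','w3.png');a=snap('scene');b=snap('top');pickle.dump((a,b),open('v1.pkl','wb'))
print(s['time_s'],s['position'],np.array(s['tcp_rot']),s['ft_force'],s['grip_width'],s['grip_force'])
A=a['image'][170:320,190:330,::-1];B=b['image'][160:260,290:390,::-1]
cv2.imwrite('pics/c3.png',np.hstack([cv2.resize(A,(448,480),interpolation=2),cv2.resize(B,(350,350),interpolation=2) if 0 else cv2.copyMakeBorder(cv2.resize(B,(350,350),interpolation=2),0,130,0,0,0)]))
```

```text
7.65 [ 456.83 -212.17  286.34] [[-0.07  1.   -0.  ]
 [ 1.    0.07 -0.  ]
 [-0.   -0.   -1.  ]] [-0.21 -0.77 -1.61] 9.405203553098481 19.99641180038452
```

View pics/w3.png

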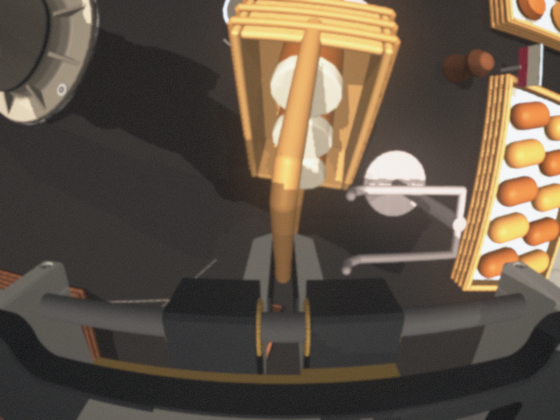

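View pics/c3.png

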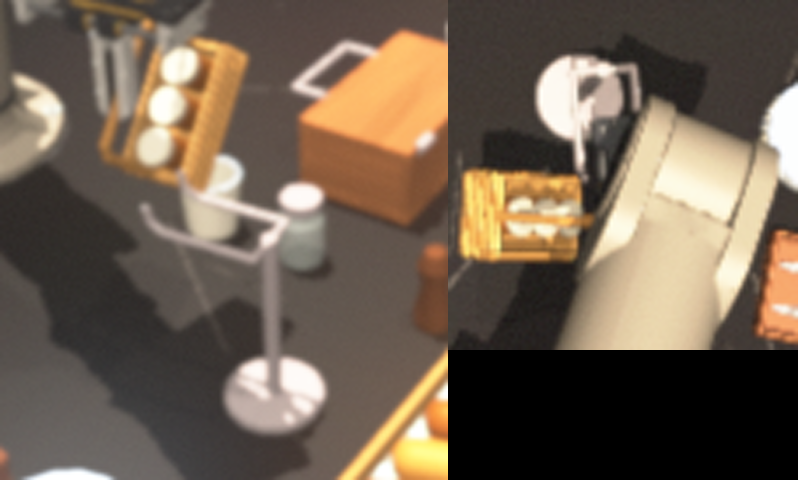

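The basket lagged during the sideways acceleration and is stuck tilted about the finger axis. In the wrist view the +y wall is raised, around rows 5–45. The hook is clear, with tips at (350,193) and (347,268). I'll ease the grip so the basket swings back level.

Call:
step_arm(series=[[[0, 0, 0], [0, 0, 0], -1], [[0, 0, 0], [0, 0, 0], -1], [[0, 0, 0], [0, 0, 0], -1], [[0, 0, 0], [0, 0, 0], -1]], grip_force=9)

```text
time_s: 8.2
position: [457.1, -212.3, 286.5]
tcp_rot: [[-0.071, 0.997, 0.0], [0.997, 0.071, -0.0], [-0.0, 0.0, -1.0]]
ft_force: [0.6, -0.1, -2.4]
grip_width: 9.5
grip_force: 9.0
```

```bash
cat >> h.py <<'E'
def tilt(f):
    # yellow basket handle in the wrist view: contour-based image extents
    w=snap('wrist',f);h=cv2.cvtColor(w['image'],cv2.COLOR_RGB2HSV);m=cv2.inRange(h,(8,90,90),(28,255,255));m[290:]=0;m[:,:200]=0;m[:,420:]=0
    c=max(cv2.findContours(m,0,1)[0],key=cv2.contourArea);print(cv2.boundingRect(c),cv2.contourArea(c));s=arm.observe();print(s['time_s'],s['position'],s['ft_force'],s['wrist_torque'],s['grip_width'],s['grip_force'])
E
python3 - <<'E'
from h import *
i=cv2.imread('pics/w2.png');h=cv2.cvtColor(i,cv2.COLOR_BGR2HSV);m=cv2.inRange(h,(8,90,90),(28,255,255));m[290:]=0;m[:,:200]=0;m[:,420:]=0
print('level ref has lid behind, handle end row ~122')
tilt('w4.png')
E
```

```text
level ref has lid behind, handle end row ~122
(224, 122, 106, 168) 10468.0
8.25 [ 457.11 -212.3   286.48] [-0.27 -0.07 -1.03] [-0.01  0.03 -0.03] 9.981396320410488 8.999944478273392
```

Run:
```python
from h import *
w=snap('wrist');R=np.array(arm.observe()['tcp_rot'])
s3=dict(position=[456.83,-212.17,286.34],tcp_rot=R)
for n,p,z in [('tipL',(350,193),222),('tipR',(347,268),222),('crL',(463,190),200),('crR',(457,255),200),('foot',(395,184),5)]:print(n,wpl(w,s3,*p,z))
c,sn=np.cos(np.radians(3.5)),np.sin(np.radians(3.5))
s2=dict(position=[535.84,254.02,289.28],tcp_rot=np.array([[c*0+.06,.998,0],[.998,-.06,0],[0,0,-1]]))
print('hend',wpl(w,s2,284,122,308))
# rim ends in current view (z rim = bar-80)
i=w['image'];h=cv2.cvtColor(i,cv2.COLOR_RGB2HSV);m=cv2.inRange(h,(8,90,90),(28,255,255));m[290:]=0;m[:,:200]=0;m[:,420:]=0
x=cv2.boundingRect(max(cv2.findContours(m,0,1)[0],key=cv2.contourArea));s=arm.observe()
ys=np.where(m[160])[0];print(x,'row160 cols',ys.min(),ys.max(),wpl(w,s,ys.min(),160,s['position'][2]+19-80),wpl(w,s,ys.max(),160,s['position'][2]+19-80))
for r in range(118,136,2):
    q=np.where(m[r])[0];print(r,q.min() if len(q) else None,q.max() if len(q) else None,end='; ')
```

```text
tipL [ 508.32 -189.85  222.  ]
tipR [ 514.47 -254.06  222.  ]
crL [ 623.71 -182.72  200.  ]
crR [ 632.96 -247.97  200.  ]
foot [ 626.56 -216.29    5.  ]
hend [541.39 326.84 308.  ]
(225, 120, 105, 170) row160 cols 228 328 [ 413.51 -170.48  225.46] [ 488.2  -165.27  225.46]
118 None None; 120 279 285; 122 276 287; 124 274 289; 126 274 289; 128 273 290; 130 273 290; 132 273 290; 134 273 291;
```

Call:
step_arm(series=[[[0, -0.2, -0.3], [0, 0, 0], -1], [[0, -0.3, -0.5], [0, 0, 0], -1], [[0, -0.3, -0.7], [0, 0, 0], -1], [[0, -0.3, -0.8], [0, 0, 0], -1], [[0, -0.3, -0.8], [0, 0, 0], -1], [[0, -0.2, -0.8], [0, 0, 0], -1], [[0, 0, -0.7], [0, 0, 0], -1], [[0, 0, -0.5], [0, 0, 0], -1], [[0, 0, -0.3], [0, 0, 0], -1], [[0, 0, 0], [0, 0, 0], -1]])

```text
time_s: 9.3
position: [457.0, -228.0, 232.2]
tcp_rot: [[-0.071, 0.997, -0.001], [0.997, 0.071, 0.0], [0.0, -0.001, -1.0]]
ft_force: [0.8, -0.6, -2.3]
grip_width: 9.4
grip_force: 9.0
```

Run:
```python
from h import *
import pickle
tilt('w5.png')
a=snap('scene');b=snap('top');w=cv2.imread('pics/w5.png')
A=a['image'][170:320,190:330,::-1]
cv2.imwrite('pics/c4.png',np.hstack([cv2.resize(A,(380,407),interpolation=2),cv2.resize(w[:,150:],(397,407))]))
```

```text
(226, 115, 106, 175) 11749.5
9.35 [ 457.16 -228.14  232.48] [ 0.89  0.04 -1.84] [ 0.03  0.05 -0.04] 9.855655770887205 8.999838083982468
```

View pics/c4.png

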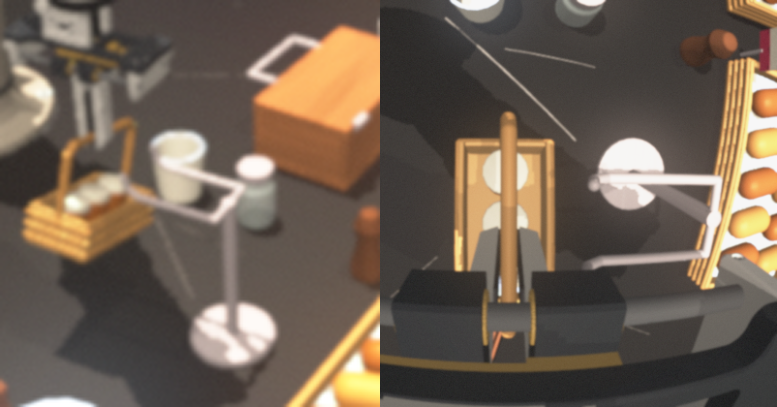

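The basket hangs level just in front of the tips, with the prongs between bar and jars. Next I slide it in along the stand's axis.

Call:
step_arm(series=[[[0.3, 0, 0], [0, 0, 0], -1], [[0.6, 0.1, 0], [0, 0, 0], -1], [[0.9, 0.1, 0], [0, 0, 0], -1], [[1.1, 0.1, 0], [0, 0, 0], -1], [[1.2, 0.1, 0], [0, 0, 0], -1], [[1.2, 0.1, 0], [0, 0, 0], -1], [[1.2, 0.1, 0], [0, 0, 0], -1], [[1.2, 0.1, 0], [0, 0, 0], -1], [[1.0, 0, 0], [0, 0, 0], -1], [[0.7, 0, 0], [0, 0, 0], -1]])

```text
time_s: 10.45
position: [552.1, -221.2, 232.3]
tcp_rot: [[-0.071, 0.997, -0.0], [0.997, 0.071, -0.0], [-0.0, -0.0, -1.0]]
ft_force: [-0.6, -0.2, -2.4]
grip_width: 9.5
grip_force: 9.0
```

Call:
step_arm(series=[[[0.6, 0, 0], [0, 0, 0], -1], [[0.3, 0, 0], [0, 0, 0], -1], [[0, 0, -0.3], [0, 0, 0], -1], [[0, 0, -0.5], [0, 0, 0], -1], [[0, 0, -0.6], [0, 0, 0], -1], [[0, 0, -0.6], [0, 0, 0], -1], [[0, 0, -0.5], [0, 0, 0], -1], [[0, 0, -0.4], [0, 0, 0], -1], [[0, 0, 0], [0, 0, 0], -1]])

```text
time_s: 11.35
position: [559.9, -221.0, 202.9]
tcp_rot: [[-0.071, 0.997, -0.001], [0.997, 0.071, 0.0], [0.0, -0.001, -1.0]]
ft_force: [0.1, -0.4, -2.3]
grip_width: 9.6
grip_force: 9.0
```

Call:
step_arm(series=[[[0, 0, -0.3], [0, 0, 0], -1], [[0, 0, -0.3], [0, 0, 0], -1], [[0, 0, -0.3], [0, 0, 0], -1], [[0, 0, -0.2], [0, 0, 0], -1], [[0, 0, -0.1], [0, 0, 0], -1], [[0, 0, 0], [0, 0, 0], -1], [[0, 0, 0], [0, 0, 0], -1]])

```text
time_s: 12.05
position: [560.4, -221.9, 192.3]
tcp_rot: [[-0.07, 0.998, 0.001], [0.998, 0.07, -0.0], [-0.001, 0.001, -1.0]]
ft_force: [-3.9, -0.4, 11.4]
grip_width: 9.6
grip_force: 9.0
```

Run:
```python
from h import *
tilt('w6.png')
w=snap('wrist');s=arm.observe();h=cv2.cvtColor(w['image'],cv2.COLOR_RGB2HSV)
# bar seen over the left prong? light gray columns
m=cv2.inRange(h,(0,0,130),(180,70,255))
for r in range(150,290,10):
    q=np.where(m[r,180:470])[0]+180;print(r,len(q),q.min() if len(q) else '',q.max() if len(q) else '')
```

```text
(222, 102, 115, 188) 14462.5
12.1 [ 560.47 -221.84  192.31] [-2.74 -1.41 10.91] [-0.31  0.78  0.06] 9.342351143181308 9.003067687153816
150 64 255 366
160 66 258 374
170 51 267 379
180 38 335 379
190 165 217 400
200 186 180 402
210 62 180 401
220 54 262 469
230 14 389 469
240 17 254 402
250 29 381 466
260 22 386 469
270 24 385 469
280 8 386 393
```

Call:
step_arm(series=[[[0, 0, 0.1], [0, 0, 0], -1], [[0, 0, 0], [0, 0, 0], -0.7], [[0, 0, 0], [0, 0, 0], -0.5], [[0, 0, 0], [0, 0, 0], -0.4], [[0, 0, 0], [0, 0, 0], -0.4], [[0, 0, 0], [0, 0, 0], -0.4], [[0, 0, 0], [0, 0, 0], -0.4]])

```text
time_s: 12.85
position: [560.1, -221.1, 192.4]
tcp_rot: [[-0.071, 0.997, -0.0], [0.997, 0.071, 0.0], [0.0, -0.0, -1.0]]
ft_force: [-0.6, -0.5, -0.1]
grip_width: 28.0
grip_force: 0.0
```

Run:
```python
from h import *
tilt('w7.png')
a=snap('scene');w=cv2.imread('pics/w7.png')
A=a['image'][170:320,190:330,::-1]
cv2.imwrite('pics/c5.png',np.hstack([cv2.resize(A,(380,407),interpolation=2),cv2.resize(w[:,150:],(397,407))]))
```

```text
(225, 103, 115, 187) 13444.5
12.9 [ 560.15 -221.13  192.46] [0.44 0.2  0.34] [-0.07  0.09 -0.02] 28.315532650449605 0.0
```

Call:
step_arm(series=[[[0, 0, 0.3], [0, 0, 0], -0.4], [[0, 0, 0.5], [0, 0, 0], -0.4], [[0, 0, 0.8], [0, 0, 0], -0.4], [[0, 0, 1], [0, 0, 0], -0.4], [[0, 0, 1.5], [0, 0, 0], -0.4], [[0, 0, 2], [0, 0, 0], -0.4], [[0, 0, 2], [0, 0, 0], -0.4], [[0, 0, 1], [0, 0, 0], -0.4], [[0, 0, 0], [0, 0, 0], -0.4]])

```text
time_s: 13.85
position: [560.7, -221.4, 285.1]
tcp_rot: [[-0.071, 0.997, 0.002], [0.997, 0.071, -0.0], [-0.0, 0.002, -1.0]]
ft_force: [0.1, 0.4, -0.0]
grip_width: 28.2
grip_force: 0.0
```

Run:
```python
from h import *
tilt('w8.png')
a=snap('scene');w=cv2.imread('pics/w8.png')
A=a['image'][170:320,190:330,::-1]
cv2.imwrite('pics/c6.png',np.hstack([cv2.resize(A,(380,407),interpolation=2),cv2.resize(w[:,150:],(397,407))]))
```

```text
(240, 108, 85, 167) 8905.5
13.9 [ 560.35 -221.09  283.91] [-1.09 -0.97 -1.33] [-0.03  0.03  0.05] 27.982897504274423 0.0
```

View pics/c6.png

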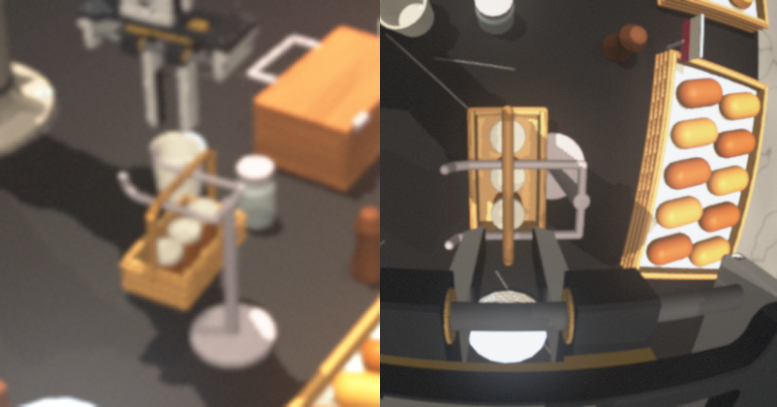

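The basket hangs level across both prongs. In the right panel its handle (column 507) crosses the prongs at rows 165 and 238, and the fingers are clear. Now to the lid bar.

Call:
step_arm(series=[[[0, 0.5, 0.5], [0, 0, 0], -0.3], [[-0.3, 1.5, 0.5], [0, 0, 0], -0.3], [[-0.6, 2.5, 0], [0, 0, -0.5], -0.3], [[-1, 3, 0], [0, 0, -0.5], -0.3], [[-1, 3, 0], [0, 0, -0.5], -0.3], [[-1, 3, 0], [0, 0, -0.5], -0.3], [[-1, 3, 0], [0, 0, -0.5], -0.3], [[-1, 3, 0], [0, 0, -0.5], -0.3], [[-1, 3, 0], [0, 0, -0.5], -0.3], [[-1, 3, 0], [0, 0, -0.5], -0.3]])

```text
time_s: 14.95
position: [480.2, 35.2, 293.3]
tcp_rot: [[-0.001, 1.0, -0.0], [1.0, 0.001, -0.0], [-0.0, -0.0, -1.0]]
ft_force: [0.8, 0.2, -1.3]
grip_width: 32.9
grip_force: 0.0
```

Call:
step_arm(series=[[[-1, 3, 0], [0, 0, -0.5], -0.3], [[-1, 3, 0], [0, 0, -0.5], -0.3], [[-1, 3, 0], [0, 0, 0], -0.3], [[-1, 3, -1], [0, 0, 0], -0.3], [[-1, 3, -2], [0, 0, 0], -0.3], [[-1, 3, -2], [0, 0, 0], -0.3], [[-0.9, 2, -2], [0, 0, 0], -0.3], [[0, 0.9, -2], [0, 0, 0], -0.3], [[0, 0, -1], [0, 0, 0], -0.3], [[0, 0, 0], [0, 0, 0], -0.3]])

```text
time_s: 15.95
position: [411.5, 241.9, 192.3]
tcp_rot: [[0.017, 1.0, -0.002], [1.0, -0.017, -0.002], [-0.002, -0.002, -1.0]]
ft_force: [-0.6, -0.5, 0.7]
grip_width: 32.5
grip_force: 0.0
```

Run:
```python
from h import *
s=arm.observe();w=snap('wrist','w9.png');print(s['time_s'],s['position'],np.array(s['tcp_rot'])[:2,1],s['grip_width'],s['joint_positions'])
h=cv2.cvtColor(w['image'],cv2.COLOR_RGB2HSV);m=cv2.inRange(h,(0,0,150),(180,80,255));m[300:]=0
n,l,st,c=cv2.connectedComponentsWithStats(m)
for i in range(1,n):
    if st[i,4]>150:print(st[i],c[i])
for r in range(100,290,15):
    q=np.where(m[r,200:380])[0]+200
    if len(q):print(r,q.min(),q.max(),len(q),wpl(w,s,q.mean(),r,95).round(1))
```

```text
15.95 [411.51 241.9  192.34] [ 1.   -0.02] 32.5150224560134 [-66.71   6.67  31.12 118.8   -4.1   55.71 -34.38]
[131  72 168 105 391] [219.58 118.15]
[484  98  10  33 296] [488.32 113.85]
[ 276  128   64  143 2163] [291.7  182.71]
[547 239  13  32 192] [552.51 254.03]
[  0 253  54  38 833] [ 19.26 268.76]
[457 275  13  25 196] [463.22 287.34]
100 246 250 5 [384.2 333.7  95. ]
115 221 226 6 [362.9 321.8  95. ]
130 200 335 59 [431.5 307.2  95. ]
145 277 287 11 [412.1 294.6  95. ]
160 277 287 11 [411.9 281.7  95. ]
175 276 287 12 [411.2 268.6  95. ]
190 276 287 12 [411.  255.4  95. ]
205 278 285 8 [410.8 241.9  95. ]
220 278 285 8 [410.5 228.   95. ]
235 278 285 8 [410.3 213.7  95. ]
250 278 285 8 [410. 199.  95.]
265 278 310 33 [421.5 183.4  95. ]
```

Call:
step_arm(series=[[[0, 0.1, -1.5], [0, 0, 0], -0.3], [[0, 0.1, -2], [0, 0, 0], -0.3], [[0, 0, -2], [0, 0, 0], -0.3], [[0, 0, -2], [0, 0, 0], -0.3], [[0, 0, -2], [0, 0, 0], -0.3], [[0, 0, -1.5], [0, 0, 0], -0.3], [[0, 0, -0.6], [0, 0, 0], -0.3], [[0, 0, 0], [0, 0, 0], -0.3], [[0, 0, 0], [0, 0, 0], -0.7], [[0, 0, 0], [0, 0, 0], -1]], grip_force=20)

```text
time_s: 17.0
position: [412.7, 245.1, 78.4]
tcp_rot: [[0.017, 1.0, 0.001], [1.0, -0.017, 0.001], [0.001, 0.001, -1.0]]
ft_force: [-0.2, 0.8, 0.9]
grip_width: 19.9
grip_force: 0.0
```

Call:
step_arm(series=[[[0, 0, 0], [0, 0, 0], -1], [[0, 0, 0], [0, 0, 0], -1], [[0, 0, 0], [0, 0, 0], -1], [[0, 0, 0], [0, 0, 0], -1], [[0, 0, 0], [0, 0, 0], -1], [[0, 0, 0], [0, 0, 0], -1]])

```text
time_s: 17.6
position: [410.8, 245.0, 77.8]
tcp_rot: [[0.016, 1.0, -0.002], [1.0, -0.016, 0.0], [0.0, -0.002, -1.0]]
ft_force: [-11.1, 0.3, 12.1]
grip_width: 8.7
grip_force: 20.0
```

Run:
```python
from h import *
s=arm.observe();print(s['time_s'],s['position'],s['ft_force'],s['wrist_torque'],s['grip_width'],s['grip_force'])
t=np.radians(np.linspace(0,90,31));x=19.5*(1-np.cos(t));z=19.5*np.sin(t)
print(np.c_[np.degrees(t)[1:],np.diff(x),np.diff(z)])
```

```text
17.6 [410.75 245.03  77.8 ] [-11.13   0.32  12.09] [-0.1   2.55  0.02] 8.739925506828104 19.996421188116074
[[ 3.    0.03  1.02]
 [ 6.    0.08  1.02]
 [ 9.    0.13  1.01]
 [12.    0.19  1.  ]
 [15.    0.24  0.99]
 [18.    0.29  0.98]
 [21.    0.34  0.96]
 [24.    0.39  0.94]
 [27.    0.44  0.92]
 [30.    0.49  0.9 ]
 [33.    0.53  0.87]
 [36.    0.58  0.84]
 [39.    0.62  0.81]
 [42.    0.66  0.78]
 [45.    0.7   0.74]
 [48.    0.74  0.7 ]
 [51.    0.78  0.66]
 [54.    0.81  0.62]
 [57.    0.84  0.58]
 [60.    0.87  0.53]
 [63.    0.9   0.49]
 [66.    0.92  0.44]
 [69.    0.94  0.39]
 [72.    0.96  0.34]
 [75.    0.98  0.29]
 [78.    0.99  0.24]
 [81.    1.    0.19]
 [84.    1.01  0.13]
 [87.    1.02  0.08]
 [90.    1.02  0.03]]
```

Call:
step_arm(series=[[[-0.1, 0, 0.1], [0, 0, 0], -1], [[0, 0, 0.5], [0, 0, 0], -1], [[0.05, 0, 1], [0, 0, 0], -1], [[0.1, 0, 1], [0, 0, 0], -1], [[0.15, 0, 1], [0, 0, 0], -1], [[0.2, 0, 1], [0, 0, 0], -1], [[0.2, 0, 0.7], [0, 0, 0], -1], [[0, 0, 0], [0, 0, 0], -1]])

```text
time_s: 18.4
position: [417.9, 244.8, 131.6]
tcp_rot: [[0.017, 1.0, -0.001], [1.0, -0.017, 0.001], [0.001, -0.001, -1.0]]
ft_force: [-7.4, 0.9, -0.3]
grip_width: 9.1
grip_force: 20.0
```

```bash
cat > chk.py <<'E'
from h import *
s=arm.observe();p=np.array(s['position']);print(s['time_s'],p,s['ft_force'],s['wrist_torque'],s['grip_width'],s['grip_force'],s['joint_positions'])
print('theta',np.degrees(np.arctan2(p[2]-77.8,605.8-p[0])),'r',np.hypot(p[2]-77.8,605.8-p[0]))
E
python3 chk.py
```

```text
18.4 [417.92 244.82 131.65] [-7.37  0.87 -0.31] [ 0.29  1.79 -0.07] 9.10406378059076 20.00814914703369 [-64.62  12.72  30.58 121.59  -8.77  47.77 -29.7 ]
theta 15.992638004813015 r 195.44044985956506
```

Call:
step_arm(series=[[[0.15, 0, 0.6], [0, 0, 0], -1], [[0.3, 0, 1], [0, 0, 0], -1], [[0.35, 0, 0.95], [0, 0, 0], -1], [[0.4, 0, 0.95], [0, 0, 0], -1], [[0.4, 0, 0.9], [0, 0, 0], -1], [[0.5, -0.1, 0.9], [0, 0, 0], -1], [[0.5, 0, 0.9], [0, 0, 0], -1], [[0.6, 0, 0.85], [0, 0, 0], -1], [[0.6, 0, 0.8], [0, 0, 0], -1], [[0.4, 0, 0.5], [0, 0, 0], -1]])

```text
time_s: 19.4
position: [463.9, 243.3, 215.1]
tcp_rot: [[0.018, 1.0, 0.006], [1.0, -0.018, 0.001], [0.001, 0.006, -1.0]]
ft_force: [24.2, 1.3, -25.0]
grip_width: 9.2
grip_force: 20.0
```

```bash
python3 chk.py
```

```text
19.4 [463.9  243.31 215.12] [ 24.23   1.33 -24.96] [ 0.35 -5.44 -0.04] 9.159110745606117 20.01132220029831 [-63.55  10.15  32.7  112.39  -6.2   58.87 -29.11]
theta 44.06227054859179 r 197.46470756221078
```

Call:
step_arm(series=[[[0.4, 0, -0.1], [0, 0, 0], -1], [[0.5, 0, 0.4], [0, 0, 0], -1], [[0.7, 0, 0.7], [0, 0, 0], -1], [[0.8, 0, 0.65], [0, 0, 0], -1], [[0.8, -0.1, 0.65], [0, 0, 0], -1], [[0.85, 0, 0.6], [0, 0, 0], -1], [[0.85, 0, 0.5], [0, 0, 0], -1], [[0.9, 0, 0.45], [0, 0, 0], -1], [[0.9, 0, 0.4], [0, 0, 0], -1], [[0.9, 0, 0.35], [0, 0, 0], -1]])

```text
time_s: 20.4
position: [536.7, 242.0, 261.4]
tcp_rot: [[0.017, 1.0, -0.0], [1.0, -0.017, -0.0], [-0.0, -0.0, -1.0]]
ft_force: [-6.0, -5.6, 9.9]
grip_width: 8.9
grip_force: 20.0
```

```bash
python3 chk.py
```

```text
20.4 [536.68 242.03 261.36] [-5.98 -5.6   9.88] [-1.3   1.38 -0.01] 8.892518132000083 20.012838542461395 [-58.33  15.25  34.14 101.14  -9.27  66.43 -22.38]
theta 69.36528293833521 r 196.1445707490702
```

Call:
step_arm(series=[[[0.9, -0.1, 0.35], [0, 0, 0], -1], [[0.95, 0, 0.3], [0, 0, 0], -1], [[1.0, 0, 0.24], [0, 0, 0], -1], [[1.0, 0, 0.18], [0, 0, 0], -1], [[0.9, 0, 0.12], [0, 0, 0], -1], [[0.8, 0, 0.07], [0, 0, 0], -1], [[0.6, 0, 0.04], [0, 0, 0], -1], [[0.4, 0, 0], [0, 0, 0], -1], [[0.2, 0, 0], [0, 0, 0], -1], [[0, 0, 0], [0, 0, 0], -1]])

```text
time_s: 21.4
position: [604.6, 240.5, 272.9]
tcp_rot: [[0.018, 1.0, 0.0], [1.0, -0.018, -0.002], [-0.002, 0.0, -1.0]]
ft_force: [-1.0, -5.7, 2.5]
grip_width: 9.7
grip_force: 20.0
```

```bash
python3 chk.py
python3 - <<'E'
from h import *
a=snap('scene','s_end.png');b=snap('top','t_end.png');s=arm.observe();w=snap('wrist','w_end.png')
# vertical check: orange lid strip in top view
h=cv2.cvtColor(b['image'],cv2.COLOR_RGB2HSV);m=cv2.inRange(h,(5,110,90),(22,255,255))
c=m[160:260,160:260];print([ (r+160,int(c[r].astype(bool).sum())) for r in range(0,100,3)])
E
```

```text
21.4 [604.6  240.54 272.86] [-0.99 -5.71  2.45] [-1.47  0.32 -0.03] 9.66694950566201 20.013835430145264 [-52.84  21.71  34.35  92.22 -12.73  70.07 -17.03]
theta 89.64701705525255 r 195.06235513490552
[(160, 0), (163, 0), (166, 0), (169, 0), (172, 0), (175, 0), (178, 0), (181, 0), (184, 26), (187, 0), (190, 24), (193, 23), (196, 28), (199, 20), (202, 19), (205, 18), (208, 16), (211, 15), (214, 17), (217, 17), (220, 17), (223, 24), (226, 24), (229, 14), (232, 0), (235, 0), (238, 0), (241, 0), (244, 0), (247, 0), (250, 0), (253, 0), (256, 0), (259, 0)]
```

Call:
step_arm(series=[[[0.05, -0.05, 0], [0, 0, 0], -1], [[0.05, -0.05, 0], [0, 0, 0], -1], [[0, 0, 0], [0, 0, 0], -1], [[0, 0, 0], [0, 0, 0], -1], [[0, 0, 0], [0, 0, 0], -1]])

```text
time_s: 22.05
position: [604.6, 240.5, 272.9]
tcp_rot: [[0.017, 1.0, -0.0], [1.0, -0.017, -0.0], [-0.0, -0.0, -1.0]]
ft_force: [-0.6, -5.2, 0.3]
grip_width: 9.2
grip_force: 20.0
```

```bash
python3 chk.py
python3 - <<'E'
from h import *
a=snap('scene');b=snap('top');w=snap('wrist')
h=cv2.cvtColor(a['image'],cv2.COLOR_RGB2HSV);m=cv2.inRange(h,(4,100,60),(22,255,255));m[:165]=0;m[260:]=0;m[:,:270]=0;m[:,400:]=0
cs=sorted(cv2.findContours(m,0,1)[0],key=cv2.contourArea)[-2:]
for c in cs: print(cv2.contourArea(c),cv2.boundingRect(c),cv2.approxPolyDP(c,2.5,True)[:,0].tolist())
y=np.array([np.sin(np.radians(1.2)),np.cos(np.radians(1.2))])
for th in (84,90,96):
    t=np.radians(th)
    for sg in(-125,125):
        q=[]
        for n in(5,-5): # lid faces; outer face normal when shut is +z -> upright +x
            c=np.array([605.8,238.5])+y*sg
            p=[c[0]-150*np.cos(t)+n*np.sin(t),c[1],95+150*np.sin(t)+n*np.cos(t)];q.append(proj(a,p).round(1).tolist())
        print(th,sg,q)
# hung basket in scene/top: yellow near stand
for g,nm,box in((a,'scene',(190,320,190,300)),(b,'top',(160,260,290,390))):
    hh=cv2.cvtColor(g['image'],cv2.COLOR_RGB2HSV);mm=cv2.inRange(hh,(8,90,90),(28,255,255))[box[0]:box[1],box[2]:box[3]]
    c=max(cv2.findContours(mm,0,1)[0],key=cv2.contourArea);print(nm,cv2.boundingRect(c),box)
E
```

```text
22.05 [604.65 240.52 272.86] [-0.61 -5.21  0.27] [-1.32  0.38 -0.05] 9.249478135110518 20.017420649528503 [-52.78  21.7   34.32  92.22 -12.79  70.07 -16.91]
theta 89.66095290023033 r 195.06611784222918
864.0 (353, 202, 47, 58) [[399, 205], [383, 204], [357, 243], [353, 259], [387, 259], [361, 252], [357, 246], [360, 243], [361, 248], [388, 207], [390, 215], [395, 215], [398, 220], [386, 220], [380, 231], [387, 233], [388, 237], [380, 240], [375, 236], [369, 245], [369, 251], [381, 254], [398, 224]]
2966.5 (283, 165, 66, 76) [[348, 165], [330, 165], [327, 177], [314, 181], [283, 208], [284, 226], [305, 237], [320, 238], [346, 209], [346, 196], [342, 194], [347, 189]]
84 -125 [[315.3, 182.5], [312.8, 182.0]]
84 125 [[346.6, 155.4], [344.2, 155.1]]
90 -125 [[319.4, 183.5], [316.8, 182.8]]
90 125 [[350.3, 156.2], [348.0, 155.7]]
96 -125 [[323.4, 184.9], [320.8, 184.0]]
96 125 [[354.0, 157.4], [351.7, 156.6]]
scene (44, 34, 39, 61) (190, 320, 190, 300)
top (19, 27, 44, 28) (160, 260, 290, 390)
```

```bash
python3 -c "
from rig import arm
print(max(map(abs,arm.observe()['qd'])),arm.hand_in())"
```

```text
the job is handed in; nothing more can be done
0.12587784001404012 None
```

The job is handed in at about 22 s: the basket hangs released on both prongs of the hook, and the lid is held upright by its bar, still gripped at 20 N. By the arm's position the lid stands at about 89.7°; the camera check on that angle was inconclusive, and I had no picture views left to confirm it by eye.

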